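# Roll the tea trolley under the hot-water tap

## Task

Roll the easy-running tea trolley along its rail, pushing it only by the two black rubber pads that face each other across its gap, and brake it so that the mug comes to rest centred under the spout of the tap. It must never strike the end stop beyond the tap nor run faster than 0.25 m/s, its wooden blocks and crockery must not be touched, and the things standing around must stay where they are. Finish with the trolley standing still under the spout and the hand clear of it.

Things in the scene. Friction and masses are not known exactly. Their poses are not given: they have to be found in the camera images.
- trolley (a joint): Travel along the rail in m, growing along the rail's +y towards tap and end stop, which it strikes at 0.365. The trolley weighs 3.0 kg nominal with its load (hidden: 2.3 to 4.0), on a level rail: viscous drag about 0.6 N s/m, dry friction about 0.012 N, so let go it coasts for seconds (time constant about 5 s). Starts at rest.
- gap (a point): Middle of the trolley's open gap, 45 mm above the table; moves with it. y along the rail towards the tap, x across, z up. Black rubber pad faces stand 95 mm from it in +y (push it to drive on) and -y (push it to brake), 120 mm wide, from 24 to 66 mm above the table. Gap open above and at both sides; its floor is the fixed rail, 20 mm high: shut fingers fit with the TCP at 50 mm.
- ware: What the trolley carries, not to be touched: two wooden blocks 130 mm wide, tiled tops 75 mm above the table, right behind the pads (from 105 mm off the gap's middle; +y one 180 long, -y one 110), a mug on a saucer on the +y block, a steel caddy on the -y block (top 128 mm high, near side 155 mm from the gap's middle). Origin at table level under the gap's middle, axes as gap.
- mug_mouth (a point): Centre of the terracotta mug's mouth, 205 mm from the gap's middle along +y, 166 mm above the table; the mouth is 76 mm across, the mug 84 mm. Moves with the trolley.
- spout (a point): Lower end of the fixed steel tap's spout, on its axis, 202 mm above the table, straight above the line along which the mug travels. The tap's upright stands 135 mm from it in the rail's +x (far side); the bent pipe is 16 mm thick and reaches 280 mm high.
- rail: Fixed aluminium runner 150 mm wide and 960 mm long, with a dark steel stop at each end; the stop near the tap is 60 mm high. Origin on the table, on the centre line; y along the rail towards the tap.
- candle_glass: Bystander, leave alone: a candle glass 76 mm wide, 75 mm tall. Origin at the centre of its underside.
- spare_mug: Bystander, leave alone: a terracotta mug without saucer, 84 mm wide, 90 mm tall. Origin at the centre of its underside.
- jam_jar: Bystander, leave alone: a jam jar 66 mm wide, 100 mm tall. Origin at the centre of its underside.

How it is judged:
By the outcome, as a careful person would: the job done as asked, in the order asked, and still so for the second after the job is handed in, with the robot touching nothing.
It also fails if it takes over 45 s, if anything falls off the work surface, if the arm or the gripper's body presses on something with over 40 N, if the wrist force passes 120 N, or if a joint passes its speed limit or range.

## Robot

A 6-joint arm with a two-finger parallel gripper is mounted at the origin on the work surface. World frame = base frame: x ahead of the robot, y to its left, z up, the work surface at z = 0. Lengths are in mm, angles in rad, forces in N, time in s.
With the tool pointing down it reaches from about 325 to 850 mm from the base axis. Payload 4.4 kg.
Tool frame: the origin (TCP) lies between the finger pads, 19 mm behind the fingertips; this is the grasp point; z points along the fingers, y is the line along which they close (so a half turn about z gives the same grasp; the last joint's range is limited). The gripper opens to 94 mm and grips with 3 to 60 N. Pads are 16 mm wide; open, the fingers measure 119 mm over their backs; the gripper's body (75 mm by 177 mm) begins 78 mm behind the grasp point.
Start: joints at [-1.256, 0.207, 1.542, -0, 1.393, -0.15], TCP at [257.729, -514.007, 224.247] pointing down, gripper open.
Joint ranges: [-2.73, 2.73], [-0.86, 2.22], [0.23, 2.46], [-1.11, 4.25], [0.08, 2.63], [-2.82, 2.82]. Speed limits (rad/s): [2.79, 2.79, 3.14, 3.14, 3.14, 3.14].

## Interface

Orientations are given as a unit quaternion [w, x, y, z].
In Python, from cell import r gives the robot as it stands.
- The arm moves only by the tool carry_out, never from a script. Its argument "deltas" is a list of rows, each a list of 3 entries, a list of its own where there are three numbers: the shift along the tool's x, y, z in units of 0.06 m (1.0 is 0.06 m), then the turn, a rotation vector about the tool's x, y, z in units of 4 degrees (1.0 is 4 degrees), then the opening, from -1 (shut) to 1 (fully open). In form: [[[dx, dy, dz], [wx, wy, wz], grip], ...]. A call has 1 to 20 rows; each row shifts and turns the commanded pose from where the row before left it, along the tool's axes as they then stand; what a row does not reach is not made up. A row lasts 1/8 s, in which the tool goes at most 62.5 mm and 10.7 degrees, less where a joint would pass 70% of its speed; a pose out of reach is approached as far as the arm can. A call with a number of a shift or a turn outside -1 to 1 is refused whole. A call with a gripper value outside its range is refused whole. The fingers move at their own pace and stop on an object; "force" is the grip in N (left out, the last holds). Time passes only in rows, so rows that do not move let the fingers close. It gives the time, the measured TCP pose, the force, the opening and the grip force at its end, in the units of the state.
- r.sense(): the state, without advancing time (a new reading comes with each control period).
- r.capture(name): name is "scene" or "top" or "wrist"; returns a dict with "image" (384x512x3 uint8, red, green, blue), "fx", "fy", "cx", "cy" (pixels), "distortion" ([k1, k2, p1, p2, k3] as OpenCV has them; the pictures are not rectified), "rvec" (rotation vector, rad) and "tvec" (3), from world to camera coordinates, as OpenCV has them; the wrist camera has in their place "T_tool_cam" (4x4, takes a point from camera to tool coordinates, whose origin is the TCP and whose axes are the flange's). Camera axes: x right, y down, z forward; pixel columns grow to the right and rows downward; lengths in mm; the calibration is good to about 2 mm. A picture is of the moment at which its call begins: read the wrist's pose just before it. There is no depth.
- r.sign_off(): hands the job in; it is judged then, once.
Trained networks look in a picture, given as the dict that the camera call returned (one of the last four; its "shot" number tells which), for a name from the list of things; names that differ only in an ending like _2 or _b are one class to them, and where a whole thing is asked for, a point or a joint stands for the part that bears it (a point fixed in the world has none). Each returns a list of dicts, best first, with "score" (0 to 1); they miss things now and then, are a little off and sometimes report something else, mostly with a low value. They report only what shows in the picture. A call takes as long as a camera call.
- r.masks_of(picture, query): "region" (384x512 bool, what is visible of it) and "pixel" ([row, column] in pixels, amid what is visible of it).
- r.pinpoint(picture, query): "pixel" ([row, column] in pixels: a listed point, or the origin of a listed thing).
The state is a dict: "clock": time; "joint_pos": joint angles; "dq": joint speeds; "joint_efforts": joint torques, N m; "eef_pos": TCP position; "orientation": TCP orientation; "force": force on the tool from outside, world axes, zero at the start; "torque": the same for the moment, N m; "grip_width": finger opening in mm; "grip_force": force on a finger pad.
Only numpy, scipy, OpenCV 4.12 (cv2) and the standard library are available. Lean on these libraries where they do the work, as an engineer would, in place of code of your own. Each camera call takes 0.05 s, during which the arm holds its last target. There are 200 camera calls.

## Working session

There is one attempt and no reset: what is moved stays moved. The work goes in short steps, Python scripts to look and compute and a tool call to move; the robot and the scene stay as the last step left them, time stands still between calls to the robot, and variables do not carry over. Pictures are saved under pics/ and viewed, at most 10 in all, crops included, and the job is handed in when it is done.

Besides the shell and the picture viewer there is one more tool, called after "Emit:" as name(argument=value, ...), one argument or row to a line, values as JSON. carry_out: Moves the arm, as the interface text tells. Its arguments: {"type":"object","properties":{"deltas":{"type":"array"},"force":{"type":"number"}},"required":["deltas"]}

```bash
mkdir -p pics
cat > h.py <<'E'
import numpy as np, cv2
from cell import r
def ray(c,px):
    K=np.array([[c['fx'],0,c['cx']],[0,c['fy'],c['cy']],[0,0,1]]);
    u=cv2.undistortPoints(np.array([[[px[1],px[0]]]],float),K,np.array(c['distortion'],float))[0,0]
    R=cv2.Rodrigues(np.array(c['rvec'],float))[0];t=np.array(c['tvec'],float).ravel()
    return -R.T@t, R.T@np.array([u[0],u[1],1])
def atz(c,px,z):
    o,d=ray(c,px); return o+d*(z-o[2])/d[2]
def proj(c,P):
    K=np.array([[c['fx'],0,c['cx']],[0,c['fy'],c['cy']],[0,0,1]])
    return cv2.projectPoints(np.array(P,float).reshape(-1,1,3),np.array(c['rvec'],float),np.array(c['tvec'],float),K,np.array(c['distortion'],float))[0][:,0]
Z=dict(gap=45,mug_mouth=166,spout=202,rail=0,ware=0,candle_glass=0,spare_mug=0,jam_jar=0)
E
python3 - <<'E'
from h import *
for n in ['scene','top']:
    c=r.capture(n); cv2.imwrite(f'pics/{n}0.png',c['image'][:,:,::-1])
    for q,z in Z.items():
        for d in r.pinpoint(c,q)[:2]: print(n,q,round(d['score'],2),np.round(d['pixel']),np.round(atz(c,d['pixel'],z)))
s=r.sense();print(s['clock'],s['orientation'],s['eef_pos'])
E
```

```text
scene gap 0.77 [137. 248.] [ 537. -191.   45.]
scene mug_mouth 0.79 [156. 305.] [519.  16. 166.]
scene spout 0.62 [212. 376.] [518. 228. 202.]
scene rail 0.6 [173. 284.] [515. -54.   0.]
scene candle_glass 0.84 [205. 195.] [ 767. -124.    0.]
scene candle_glass 0.23 [158. 161.] [ 761. -314.    0.]
scene spare_mug 0.72 [156. 162.] [ 755. -318.    0.]
scene jam_jar 0.96 [271. 240.] [779.  97.   0.]
top gap 0.75 [245. 318.] [ 525. -178.   45.]
top mug_mouth 0.66 [249. 248.] [515.  15. 166.]
top spout 0.94 [247. 163.] [518. 221. 202.]
top rail 0.98 [248. 270.] [514. -46.   0.]
top rail 0.63 [247. 321.] [ 519. -192.    0.]
top candle_glass 0.74 [159. 299.] [ 774. -129.    0.]
top spare_mug 0.75 [164. 361.] [ 763. -312.    0.]
top spare_mug 0.38 [247. 319.] [ 519. -187.    0.]
top jam_jar 0.67 [152. 222.] [792.  99.   0.]
0.9 [1.79344095e-05 9.73118007e-01 2.30307063e-01 5.77290111e-06] [ 257.71898719 -514.01822769  224.27107394]
```

View pics/scene0.png

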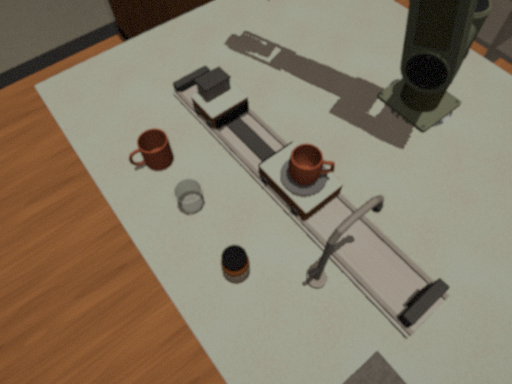

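View pics/top0.png

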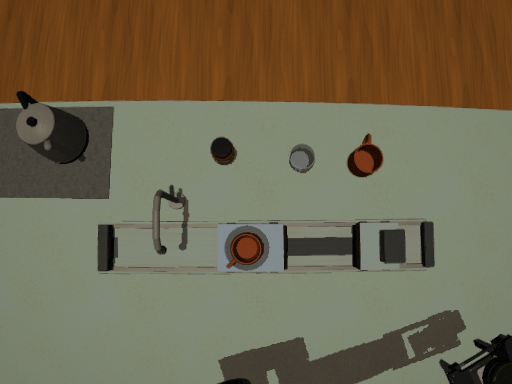

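The scene view shows the trolley on the rail (gap dark strip ~(row 137, col 250)), the mug at (165,305), the tap to its right and three bystanders at the far side. The top view shows the rail nearly along a row (~247), the mug at col 248, the spout end at (250,163), and the stop at col 115.

```bash
cat >> h.py <<'E'
def tri(obs):
    A=[];b=[]
    for o,d in obs:
        d=d/np.linalg.norm(d);M=np.eye(3)-np.outer(d,d);A.append(M);b.append(M@o)
    return np.linalg.lstsq(np.vstack(A),np.hstack(b),rcond=None)[0]
E
python3 - <<'E'
from h import *
cs={n:r.capture(n) for n in ['scene','top']}
for q in ['spout','mug_mouth','gap']:
    print(q,np.round(tri([ray(c,r.pinpoint(c,q)[0]['pixel']) for c in cs.values()]),1))
for n,c in cs.items():
    m=r.masks_of(c,'rail')[0]['region'].astype(np.uint8)
    cn=np.vstack([k[:,0] for k in cv2.findContours(m,0,2)[0] if len(k)>15])
    W=np.array([atz(c,(p[1],p[0]),20)[:2] for p in cn],np.float32)
    print(n,cv2.minAreaRect(W),np.round(cv2.boxPoints(cv2.minAreaRect(W))))
    print('cam',ray(c,(0,0))[0])
c=cs['top']; 
ir=cv2.resize(c['image'][205:290,90:450,::-1],None,fx=2.2,fy=2.2,interpolation=2)
mm=cv2.resize(c['image'][215:280,140:290,::-1],None,fx=5,fy=5,interpolation=2)
ms=cv2.resize(cs['scene']['image'][130:230,260:410,::-1],None,fx=5,fy=5,interpolation=2)[:270]
ir=cv2.copyMakeBorder(ir,0,0,0,800-ir.shape[1],0);mm=cv2.copyMakeBorder(mm,0,0,0,50,0)
cv2.imwrite('pics/z.png',np.vstack([ir[:,:800],mm]))
E
```

```text
spout [518.8 222.3 204.9]
mug_mouth [518.1  18.2 159.3]
gap [ 522.  -192.2   32.9]
scene ((496.86834716796875, -47.767822265625), (210.62498474121094, 994.5010986328125), 1.2808022499084473) [[ 380.  447.]
 [ 403. -547.]
 [ 613. -543.]
 [ 591.  452.]]
cam [918.06807689 360.62842736 893.97934054]
top ((518.1527099609375, -34.011962890625), (153.772216796875, 979.4912719726562), 1.230200171470642) [[ 431.  454.]
 [ 452. -525.]
 [ 606. -522.]
 [ 585.  457.]]
cam [ 553.01715583    5.51943768 1240.96787246]
```

View pics/z.png

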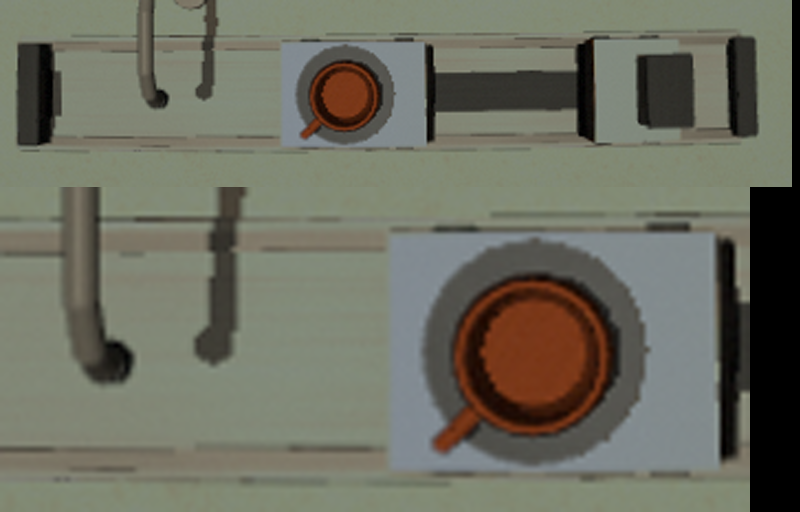

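Run:
```python
from h import *
c=r.capture('top')
print('spout',atz(c,(249.8,162.4),202),'mug',atz(c,(249,247),166))
# +y pad face seen at zoom1 cols 436 , -y pad face 578 (2.2x, off 90); top z66
for col in (90+436/2.2,90+578/2.2): print('pad',atz(c,(246,col),66))
for a in (90+50/2.2,90+62/2.2): print('stop',atz(c,(246,a),60))
# drift rows
from scipy.spatial.transform import Rotation as Ro
s=r.sense();q=s['orientation'];R=Ro.from_quat([q[1],q[2],q[3],q[0]]);p=np.array(s['eef_pos'])
yaw=np.radians(1.25); ey=np.array([-np.sin(yaw),np.cos(yaw),0]); ex=np.array([np.cos(yaw),np.sin(yaw),0])
T=np.c_[ey,ex,[0,0,-1]]
rv=(R.inv()*Ro.from_matrix(T)).as_rotvec(degrees=True); print('turn deg',rv)
print(p)
```

```text
spout [511.64844527 222.63112073 202.        ] mug [515.86937871  18.48611948 166.        ]
pad [521.79835777 -92.34541631  66.        ]
pad [ 522.89187918 -270.44658299   66.        ]
stop [513.07802333 392.8350725   60.        ]
stop [513.4853574  377.20998482  60.        ]
turn deg [-3.53127128e-04 -9.14621372e-04 -6.46201517e+01]
[ 257.71722819 -514.0111266   224.24112253]
```

Emit:
carry_out(
  deltas=[
    [[0,0,0],[0,0,-1],-1],
    [[0,0,0],[0,0,-1],-1],
    [[0,0,0],[0,0,-1],-1],
    [[0,0,0],[0,0,-1],-1],
    [[0,0,0],[0,0,-1],-1],
    [[0,0,0],[0,0,-1],-1],
    [[0,0,0],[0,0,-1],-1],
    [[0,0,0],[0,0,-1],-1],
    [[0,0,0],[0,0,-1],-1],
    [[0,0,0],[0,0,-1],-1],
    [[0,0,0],[0,0,-1],-1],
    [[0,0,0],[0,0,-1],-1],
    [[0,0,0],[0,0,-1],-1],
    [[0,0,0],[0,0,-1],-1],
    [[0,0,0],[0,0,-1],-1],
    [[0,0,0],[0,0,-1],-1],
    [[0,0,0],[0,0,-0.15],-1],
  ],
)

```text
clock: 3.58
eef_pos: [257.7, -514.0, 224.2]
orientation: [-0.0, 0.7, 0.715, 0.0]
force: [-0.1, 1.2, 0.7]
grip_width: 0.2
grip_force: 0.0
```

Emit:
carry_out(
  deltas=[
    [[0.2,0.15,0],[0,0,0],-1],
    [[0.55,0.4,0],[0,0,0],-1],
    [[0.7,0.5,0],[0,0,0],-1],
    [[0.7,0.5,0],[0,0,0],-1],
    [[0.7,0.5,0],[0,0,0],-1],
    [[0.7,0.5,0],[0,0,0],-1],
    [[0.7,0.5,0],[0,0,0],-1],
    [[0.7,0.5,0],[0,0,0],-1],
    [[0.7,0.5,0],[0,0,0],-1],
    [[0.45,0.3,0],[0,0,0],-1],
    [[0.25,0.15,0],[0,0,0],-1],
  ],
)

```text
clock: 4.95
eef_pos: [519.9, -125.0, 224.3]
orientation: [-0.0, 0.699, 0.715, 0.0]
force: [0.9, -0.1, -0.5]
grip_width: 0.4
grip_force: 0.0
```

Emit:
carry_out(
  deltas=[
    [[0,0,0.2],[0,0,0],-1],
    [[0,0,0.5],[0,0,0],-1],
    [[0,0,0.7],[0,0,0],-1],
    [[0,0,0.7],[0,0,0],-1],
    [[0,0,0.5],[0,0,0],-1],
    [[0,0,0.25],[0,0,0],-1],
    [[0,0,0.05],[0,0,0],-1],
  ],
)

```text
clock: 5.82
eef_pos: [518.4, -127.8, 49.2]
orientation: [-0.001, 0.7, 0.714, -0.0]
force: [-0.4, 0.3, -0.6]
grip_width: 0.6
grip_force: 0.0
```

```bash
cat >> h.py <<'E'
def mug(c):  # rim centre by colour: ellipse of the reddish blob, within the rail band
    im=c['image'].astype(int); m=((im[...,0]>1.6*im[...,2])&(im[...,0]>60)).astype(np.uint8); m[:215]=0;m[285:]=0;m[:,:110]=0;m[:,430:]=0
    m=cv2.morphologyEx(m,cv2.MORPH_OPEN,np.ones((5,5)))
    k=max(cv2.findContours(m,0,1)[0],key=cv2.contourArea)
    (x,y),rad=cv2.minEnclosingCircle(k); e=cv2.fitEllipse(k)
    return atz(c,(y,x),166),atz(c,(e[0][1],e[0][0]),166),rad
E
python3 - <<'E'
from h import *
s=r.sense();print(s['eef_pos'],s['force'],s['clock'])
c=r.capture('top');print(*mug(c), r.pinpoint(c,'mug_mouth')[0])
cv2.imwrite('pics/z2.png',cv2.resize(c['image'][205:290,180:380,::-1],None,fx=4,fy=4,interpolation=2))
E
```

```text
[ 518.43827787 -127.78822983   49.24054305] [-0.35987127  0.31041592 -0.62275446] 5.825Traceback (most recent call last):
  File "<stdin>", line 3, in <module>
IndexError: list index out of range
```

Run:
```python
from h import *
c=r.capture('top');print(mug(c))
d=r.capture('scene'); print(r.pinpoint(d,'mug_mouth'),r.pinpoint(d,'spout'))
cv2.imwrite('pics/z2.png',np.vstack([cv2.resize(c['image'][200:300,150:410,::-1],None,fx=3,fy=3,interpolation=2),cv2.resize(d['image'][100:200,180:440,::-1],None,fx=3,fy=3,interpolation=2)]))
```

```text
(array([522.71977131,  17.54866684, 166.        ]), array([522.06879735,  15.99302677, 166.        ]), 13.015565872192383)
[{'pixel': [154.7, 304.0], 'score': 0.62}, {'pixel': [160.8, 159.1], 'score': 0.26}, {'pixel': [174.0, 285.7], 'score': 0.22}] [{'pixel': [211.1, 376.0], 'score': 0.81}]
```

View pics/z2.png

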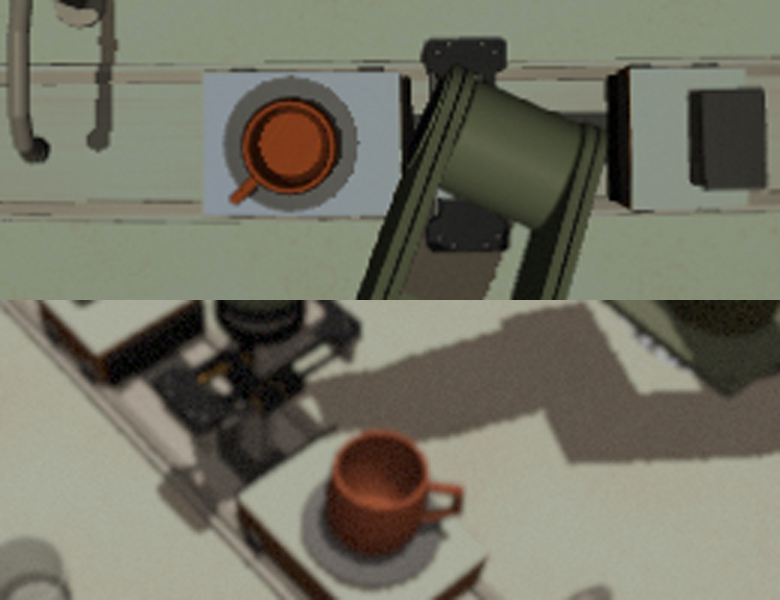

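Emit:
carry_out(
  deltas=[
    [[0.15,0,0],[0,0,0],-1],
    [[0.1,0,0],[0,0,0],-1],
    [[0.06,0,0],[0,0,0],-1],
    [[0.04,0,0],[0,0,0],-1],
    [[0.04,0,0],[0,0,0],-1],
    [[0.04,0,0],[0,0,0],-1],
    [[0.04,0,0],[0,0,0],-1],
    [[0.04,0,0],[0,0,0],-1],
    [[0.05,0,0],[0,0,0],-1],
    [[0.06,0,0],[0,0,0],-1],
    [[0.08,0,0],[0,0,0],-1],
    [[0.1,0,0],[0,0,0],-1],
    [[0.12,0,0],[0,0,0],-1],
    [[0.14,0,0],[0,0,0],-1],
    [[0.16,0,0],[0,0,0],-1],
    [[0.16,0,0],[0,0,0],-1],
  ],
)

```text
clock: 8.12
eef_pos: [517.7, -43.7, 50.3]
orientation: [-0.0, 0.699, 0.715, 0.0]
force: [0.0, 0.4, -1.1]
grip_width: 0.3
grip_force: 0.0
```

```bash
sed -i 's/>1.6\*im\[...,2\])&(im\[...,0\]>60)/>1.35*im[...,2])\&(im[...,0]>40)/' h.py
python3 - <<'E'
from h import *
s=r.sense();print(s['eef_pos'],s['force'],s['clock'])
c=r.capture('top');a=mug(c);print(a,[np.round(atz(c,d['pixel'],166),1) for d in r.pinpoint(c,'mug_mouth')[:1]])
E
```

```text
[517.68195317 -43.6943637   50.25930025] [ 0.03552421  0.37688826 -1.11626217] 8.125
(array([517.67034456,  67.04053529, 166.        ]), array([517.67019893,  67.55409254, 166.        ]), 15.041708946228027) [array([510.1,  76.4, 166. ])]
```

Emit:
carry_out(
  deltas=[
    [[-0.3,0,0],[0,0,0],-1],
    [[-0.5,0,0],[0,0,0],-1],
    [[-0.35,0,0],[0,0,0],-1],
    [[-0.1,0,0],[0,0,0],-1],
  ],
)

```text
clock: 8.72
eef_pos: [519.4, -121.6, 50.4]
orientation: [0.0, 0.7, 0.714, 0.0]
force: [0.7, -0.4, 1.0]
grip_width: 0.5
grip_force: 0.0
```

Run:
```python
from h import *
s=r.sense();print(s['eef_pos'],s['force'],s['clock'])
L=[]
for i in range(4):
    t=r.sense()['clock'];c=r.capture('top');a=mug(c);print(t,a[0][1],a[1][1],a[2],[np.round(atz(c,d['pixel'],166),1) for d in r.pinpoint(c,'mug_mouth')[:1]],r.sense()['clock'])
cv2.imwrite('pics/z3.png',cv2.resize(c['image'][200:300,150:410,::-1],None,fx=3,fy=3,interpolation=2))
print(r.sense()['eef_pos'])
```

```text
[ 519.44126132 -121.56357461   50.37873005] [ 0.71028434 -0.39245897  0.99188694] 8.725
8.725 108.16699184169731 109.4952808942301 14.866168975830078 [array([511.6, 122.3, 166. ])] 8.825
8.825 114.38425793867351 115.6222122725209 14.23034954071045 [array([513.1, 132.8, 166. ])] 8.925
8.925 121.87688216886403 122.25456379195703 14.916534423828125 [array([518.3, 132.9, 166. ])] 9.025
9.025 125.62498065660816 128.09046323376444 14.080227851867676 [array([513.8, 137.1, 166. ])] 9.125
[ 519.22396572 -118.77613152   50.1720888 ]
```

View pics/z3.png

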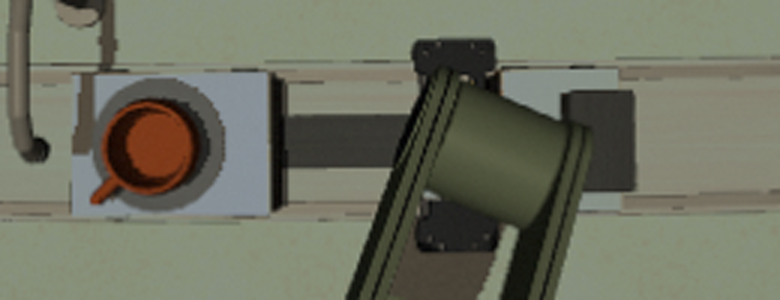

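Emit:
carry_out(
  deltas=[
    [[-0.2,0,0],[0,0,0],-1],
    [[0.02,0,0],[0,0,0],-1],
    [[0.08,0,0],[0,0,0],-1],
    [[0.08,0,0],[0,0,0],-1],
    [[0.08,0,0],[0,0,0],-1],
    [[0.08,0,0],[0,0,0],-1],
    [[0.08,0,0],[0,0,0],-1],
    [[0.08,0,0],[0,0,0],-1],
    [[0.075,0,0],[0,0,0],-1],
    [[0.07,0,0],[0,0,0],-1],
    [[0.065,0,0],[0,0,0],-1],
    [[0.06,0,0],[0,0,0],-1],
    [[0.055,0,0],[0,0,0],-1],
    [[0.05,0,0],[0,0,0],-1],
    [[0.045,0,0],[0,0,0],-1],
    [[0.04,0,0],[0,0,0],-1],
    [[0.03,0,0],[0,0,0],-1],
    [[0.02,0,0],[0,0,0],-1],
    [[0.01,0,0],[0,0,0],-1],
  ],
)

```text
clock: 11.5
eef_pos: [518.3, -70.3, 50.3]
orientation: [0.0, 0.699, 0.715, -0.0]
force: [-0.6, 0.7, 0.1]
grip_width: 0.5
grip_force: 0.0
```

```bash
cat >> h.py <<'E'
def cart():
    o=[]
    t=r.sense()['clock'];c=r.capture('top');im=c['image'][:,:,::-1]
    return t,c
E
python3 - <<'E'
from h import *
s=r.sense();print(s['eef_pos'],s['force'],s['clock'])
C=[r.capture('top') for i in range(3)]
for c in C: a=mug(c);print(a[0][:2],a[1][:2],a[2])
print(r.sense()['clock'],r.sense()['eef_pos'])
f=lambda c:cv2.resize(c['image'][205:285,130:330,::-1],None,fx=4,fy=4,interpolation=2)[:300]
cv2.imwrite('pics/z4.png',np.vstack([f(C[0]),f(C[2])]))
E
```

```text
[518.2695971  -70.25780016  50.25027753] [-0.58883845  0.7310461   0.05409159] 11.5
[513.22750622 180.73666736] [514.35395351 182.21620442] 14.31792163848877
[515.73998076 179.53537593] [515.2635341  182.61122591] 13.463011741638184
[515.71556527 180.79268232] [515.22157432 182.97000464] 13.601571083068848
11.65 [518.2480407  -70.33458645  50.24747964]
```

View pics/z4.png

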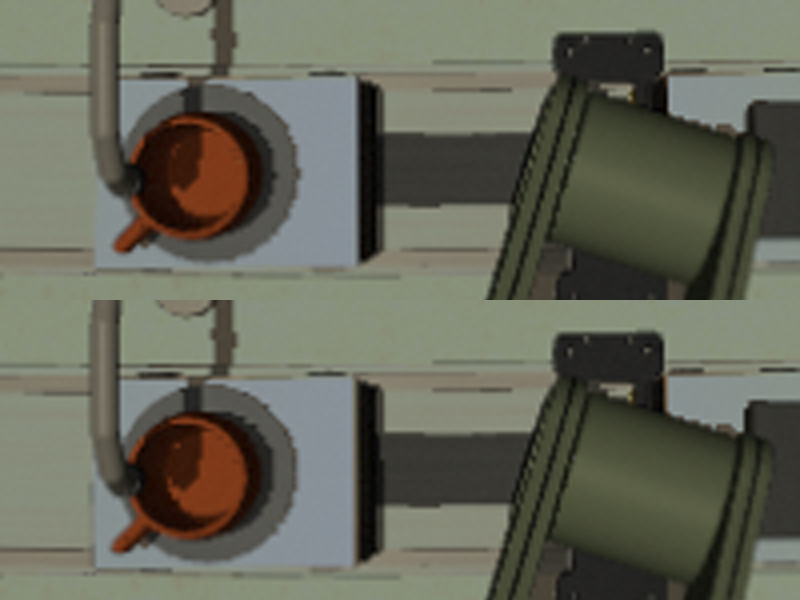

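The pictures show the mug rim centred at about col 177.6, short of the spout at col 162.4, and nearly still. The hand is well inside the gap and not at the +y pad.

```bash
cat >> h.py <<'E'
def gap(c):  # sub-pixel: block top -> dark pad edge along rows 227-231 / 262-266 ; top edge z=75 at gap+105
    g=cv2.GaussianBlur(c['image'].astype(np.float32).mean(2),(3,3),0); res=[]
    for row in list(range(231,240))+list(range(258,266)):
        d=np.diff(g[row,170:300]); j=int(np.argmin(d)); 
        w=np.clip(-d[max(j-2,0):j+3],0,None); col=170+max(j-2,0)+(w*np.arange(len(w))).sum()/w.sum()+.5
        res.append(atz(c,(row,col),75)[1]-105)
    return np.median(res),np.std(res)
E
python3 - <<'E'
from h import *
C=[];
for i in range(4):
    t=r.sense()['clock'];c=r.capture('top');print(t,gap(c),mug(c)[1][1])
print(atz(c,(249,177.6),166)-[0,205,0], r.sense()['eef_pos'])
p=r.capture('scene');print(r.pinpoint(p,'mug_mouth')[0], [atz(p,r.pinpoint(p,'mug_mouth')[0]['pixel'],166)],r.sense()['clock'])
E
```

```text
11.65 (np.float64(-7.671732976543268), np.float64(0.6616562943104537)) 183.2931099196113
11.7 (np.float64(-6.964431718020123), np.float64(0.7608719728135019)) 183.7020698677757
11.75 (np.float64(-6.543135511188154), np.float64(0.8566462165166827)) 184.13982213615617
11.8 (np.float64(-6.545232626187982), np.float64(0.8415077179352742)) 184.42126217271925
[513.00851899 -13.19105934 166.        ] [518.2666955  -70.34519366  50.25188041]
{'pixel': [208.9, 360.9], 'score': 0.62} [array([517.25813854, 196.07369017, 166.        ])] 12.0
```

Emit:
carry_out(
  deltas=[
    [[0.2,0,0],[0,0,0],-1],
    [[0.45,0,0],[0,0,0],-1],
    [[0.5,0,0],[0,0,0],-1],
    [[0.45,0,0],[0,0,0],-1],
    [[0.3,0,0],[0,0,0],-1],
    [[0.1,0,0],[0,0,0],-1],
    [[0,0,0],[0,0,0],-1],
    [[0,0,0],[0,0,0],-1],
  ],
)

```text
clock: 13.0
eef_pos: [515.8, 49.0, 50.3]
orientation: [0.0, 0.7, 0.714, -0.0]
force: [0.6, 0.7, -0.3]
grip_width: 0.4
grip_force: 0.0
```

```bash
cat > m.py <<'E'
from h import *
import sys
c=r.capture('top');t=r.sense();d=r.capture('scene')
print(t['clock'],t['eef_pos'],'gap',gap(c),'mug',mug(c)[1][1])
P=[r.pinpoint(x,'mug_mouth')[0]['pixel'] for x in (c,d)]
S=[r.pinpoint(x,'spout') for x in (c,d)]
print('mug',atz(c,P[0],166),atz(d,P[1],166),'spout',[atz(x,s[0]['pixel'],202) for x,s in zip((c,d),S) if s])
c2=r.capture('top');print(r.sense()['clock'],gap(c2),mug(c2)[1][1])
f=lambda c,a,b:cv2.resize(c['image'][a:a+75,b:b+200,::-1],None,fx=4,fy=4,interpolation=2)
cv2.imwrite(f'pics/{sys.argv[1]}.png',np.vstack([f(c2,210,130),f(d,170,280)]))
E
python3 m.py z5
```

```text
13.05 [515.82557067  48.96178577  50.2614954 ] gap (np.float64(-195.12708957345427), np.float64(55.001456296848)) mug 190.65120820200616
mug [515.20257636 206.49108347 166.        ] [509.73381128 200.14604274 166.        ] spout [array([517.18741084, 223.01499869, 202.        ]), array([516.23625476, 221.8190654 , 202.        ])]
13.35 (np.float64(-194.85931878164922), np.float64(55.15403372502055)) 191.5513631585145
```

View pics/z5.png

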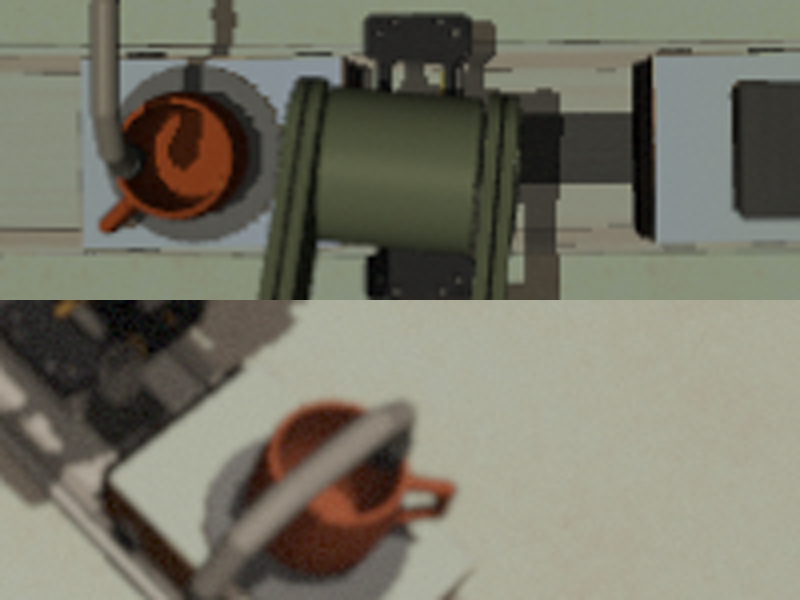

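Emit:
carry_out(
  deltas=[
    [[0.1,0,0],[0,0,0],-1],
    [[0.15,0,0],[0,0,0],-1],
    [[0.1,0,0],[0,0,0],-1],
    [[0.05,0,0],[0,0,0],-1],
    [[0.02,0,0],[0,0,0],-1],
    [[0.015,0,0],[0,0,0],-1],
    [[0.015,0,0],[0,0,0],-1],
    [[0.015,0,0],[0,0,0],-1],
    [[0.015,0,0],[0,0,0],-1],
    [[0.015,0,0],[0,0,0],-1],
    [[0.015,0,0],[0,0,0],-1],
    [[0.015,0,0],[0,0,0],-1],
    [[0.015,0,0],[0,0,0],-1],
    [[0.015,0,0],[0,0,0],-1],
  ],
)

```text
clock: 15.1
eef_pos: [515.0, 83.0, 50.2]
orientation: [0.0, 0.699, 0.715, -0.0]
force: [-1.1, 0.3, 0.2]
grip_width: 0.7
grip_force: 0.0
```

Run:
```python
from h import *
t=r.sense();c=r.capture('top');print(t['clock'],t['eef_pos'],mug(c)[1][1])
```

```text
15.1 [514.96596008  83.01961632  50.24875991] 196.35429118925228
```

Emit:
carry_out(
  deltas=[
    [[0.015,0,0],[0,0,0],-1],
    [[0.02,0,0],[0,0,0],-1],
    [[0.02,0,0],[0,0,0],-1],
    [[0.02,0,0],[0,0,0],-1],
    [[0.02,0,0],[0,0,0],-1],
    [[0.02,0,0],[0,0,0],-1],
    [[0.02,0,0],[0,0,0],-1],
  ],
)

```text
clock: 16.02
eef_pos: [514.7, 91.1, 50.2]
orientation: [-0.0, 0.699, 0.715, -0.0]
force: [0.3, 0.1, -0.4]
grip_width: 0.5
grip_force: 0.0
```

```bash
python3 m.py z6
python3 - <<'E'
from h import *
for i in range(3):
    t=r.sense()['clock'];c=r.capture('top');print(t,mug(c)[1][1])
E
```

```text
16.075 [514.78133262  91.25183345  50.2525215 ] gap (np.float64(-188.60322565170614), np.float64(0.6370396129284932)) mug 204.13471263854203
mug [509.84549565 212.42639455 166.        ] [517.76207573 205.53267399 166.        ] spout [array([512.75463809, 216.04648899, 202.        ]), array([522.06869988, 224.2496757 , 202.        ])]
16.375 (np.float64(-186.28004918452504), np.float64(0.568481801129259)) 205.15790787025253
16.375 205.2830138920137
16.425 205.37175310057728
16.475 205.31275521859024
```

View pics/z6.png

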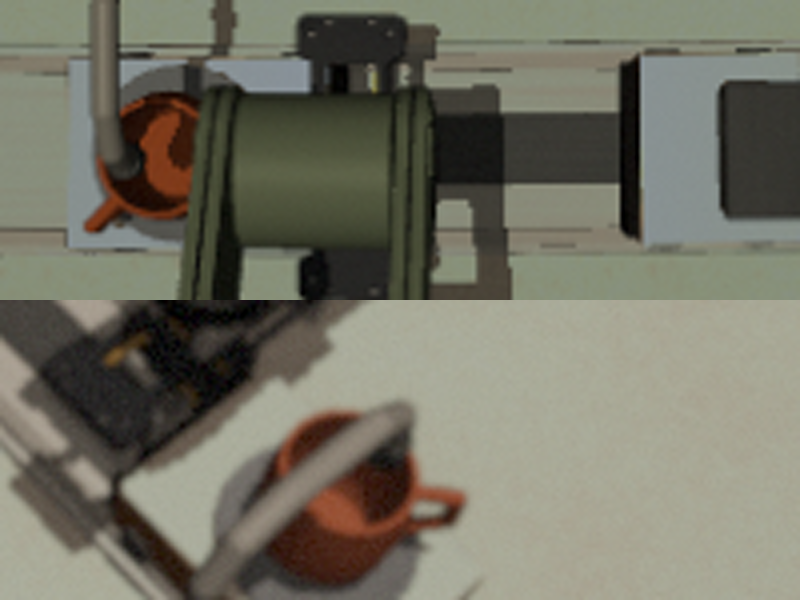

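The mug is now about 12 mm short of the spout: rim left edge at zoom 97 and spout tip at (125,162). The hand is at the +y pad.

```bash
cat >> h.py <<'E'
def gap2(c,im=None,lo=260,hi=320):  # rising edge dark pad -> -y block top, z=75 at gap-105
    g=cv2.GaussianBlur((c['image'] if im is None else im).astype(np.float32).mean(2),(3,3),0); res=[]
    for row in range(232,262):
        d=np.diff(g[row,lo:hi]); j=int(np.argmax(d)); a=max(j-2,0)
        w=np.clip(d[a:j+3],0,None); col=lo+a+(w*np.arange(len(w))).sum()/w.sum()+.5
        res.append(atz(c,(row,col),75)[1]+105)
    return np.median(res),np.std(res)
E
python3 - <<'E'
from h import *
for i in range(3):
    t=r.sense()['clock'];c=r.capture('top');print(t,gap2(c))
print('init',gap2(c,cv2.imread('pics/top0.png'),345,372))
E
```

```text
16.525 (np.float64(10.359290865625454), np.float64(0.6977918444089427))
16.575 (np.float64(11.478651083131219), np.float64(0.7427393331813754))
16.625 (np.float64(11.756654070604213), np.float64(0.5348120429642249))
init (np.float64(-182.9936294256583), np.float64(0.4424152564080367))
```

Emit:
carry_out(
  deltas=[
    [[-0.1,0,0],[0,0,0],-1],
    [[-0.2,0,0],[0,0,0],-1],
    [[-0.2,0,0],[0,0,0],-1],
    [[-0.1,0,0],[0,0,0],-1],
  ],
)

```text
clock: 17.18
eef_pos: [515.6, 53.9, 50.3]
orientation: [0.0, 0.7, 0.714, -0.0]
force: [0.5, 0.9, 1.2]
grip_width: 0.2
grip_force: 0.0
```

Run:
```python
from h import *
for i in range(6):
    t=r.sense()['clock'];c=r.capture('top');print(t,gap2(c))
```

```text
17.175 (np.float64(14.989794155113536), np.float64(0.43249265373960377))
17.225 (np.float64(15.03107577731425), np.float64(0.3434808551544527))
17.275 (np.float64(15.105511214600078), np.float64(0.2759077598618798))
17.325 (np.float64(15.133701459374663), np.float64(0.19131108575214478))
17.375 (np.float64(15.154701528506259), np.float64(0.2027467594857233))
17.425 (np.float64(15.176303791689442), np.float64(0.280464627930526))
```

Emit:
carry_out(
  deltas=[
    [[-0.2,0,0],[0,0,0],-1],
    [[-0.4,0,0],[0,0,0],-1],
    [[-0.3,0,0],[0,0,0],-1],
    [[-0.1,0,0],[0,0,0],-1],
    [[0,0,0],[0,0,0],-1],
  ],
)

```text
clock: 18.1
eef_pos: [516.9, -5.3, 50.2]
orientation: [-0.0, 0.7, 0.714, 0.0]
force: [0.4, 0.4, 0.7]
grip_width: 0.9
grip_force: 0.0
```

```bash
python3 m.py z7
python3 - <<'E'
from h import *
t=r.sense();c=r.capture('top');print(t['clock'],t['eef_pos'],gap2(c))
# expected projection of rim (outer 84) centred under spout measured
d=r.capture('scene')
for n,x in (('top',c),('scene',d)):
    im=cv2.resize(x['image'][:,:,::-1],None,fx=6,fy=6,interpolation=cv2.INTER_CUBIC)
    for y,col in ((216,(0,255,0)),(222,(255,0,0))):
        a=np.linspace(0,2*np.pi,60);P=np.c_[511.5+(222-y)*.02+40*np.cos(a),y+40*np.sin(a),0*a+166]
        cv2.polylines(im,[np.int32(proj(x,P)*6+3)],1,col,1)
    q=proj(x,[[511.6,222.5,202]])[0]; cv2.circle(im,tuple(np.int32(q*6+3)),4,(255,255,0),-1)
    cc=np.int32(proj(x,[[511,218,170]])[0]*6); o=im[cc[1]-200:cc[1]+200,cc[0]-200:cc[0]+200]
    cv2.imwrite(f'pics/o_{n}.png',o)
cv2.imwrite('pics/o.png',np.hstack([cv2.imread(f'pics/o_{n}.png') for n in('top','scene')]))
E
```

```text
18.15 [516.79732642  -4.87714202  50.2190326 ] gap (np.float64(15.904700313787487), np.float64(62.80482274339137)) mug 205.05424474790985
mug [510.42190919 220.53350559 166.        ] [510.96121781 218.22888267 166.        ] spout [array([522.08239108, 219.70802651, 202.        ]), array([518.2412226 , 216.40960734, 202.        ])]
18.45 (np.float64(15.76243321554044), np.float64(74.28978306616686)) 205.0574156792459
18.45 [516.81488464  -4.48908899  50.22621995] (np.float64(12.824307029529933), np.float64(1.9084988115633368))
```

View pics/o.png

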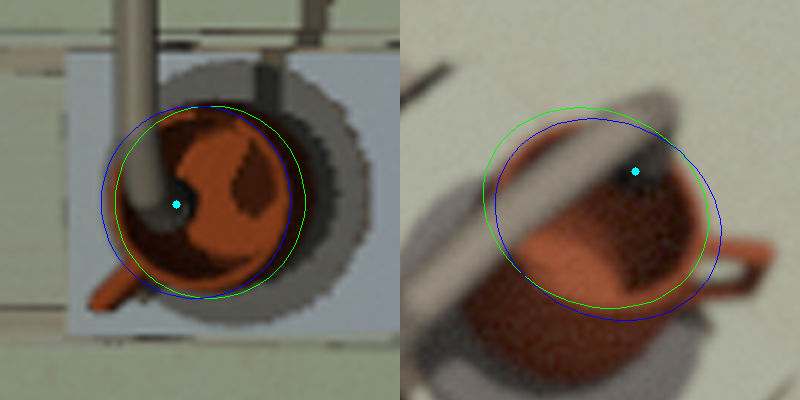

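Emit:
carry_out(
  deltas=[
    [[0.2,0,0],[0,0,0],-1],
    [[0.4,0,0],[0,0,0],-1],
    [[0.45,0,0],[0,0,0],-1],
    [[0.3,0,0],[0,0,0],-1],
    [[0.15,0,0],[0,0,0],-1],
    [[0.08,0,0],[0,0,0],-1],
    [[0.03,0,0],[0,0,0],-1],
    [[0,0,0],[0,0,0],-1],
  ],
)

```text
clock: 19.55
eef_pos: [514.9, 91.3, 50.3]
orientation: [0.0, 0.7, 0.714, -0.0]
force: [-0.3, 0.6, 0.7]
grip_width: 0.4
grip_force: 0.0
```

Run:
```python
from h import *
for i in range(3):
    t=r.sense();c=r.capture('top');print(t['clock'],t['eef_pos'],gap2(c))
```

```text
19.55 [514.86846041  91.27188434  50.2599909 ] (np.float64(16.11105896659869), np.float64(0.6793317526485176))
19.6 [514.85383736  91.20354682  50.24539258] (np.float64(16.1901846878808), np.float64(0.6861852548595829))
19.65 [514.86534829  91.18020995  50.25171101] (np.float64(16.19114627781778), np.float64(0.676416817574769))
```

Emit:
carry_out(
  deltas=[
    [[0.02,0,0],[0,0,0],-1],
    [[0.02,0,0],[0,0,0],-1],
    [[0.02,0,0],[0,0,0],-1],
    [[0.02,0,0],[0,0,0],-1],
    [[0.01,0,0],[0,0,0],-1],
    [[0.01,0,0],[0,0,0],-1],
    [[0.01,0,0],[0,0,0],-1],
    [[0.01,0,0],[0,0,0],-1],
    [[0.01,0,0],[0,0,0],-1],
    [[0.01,0,0],[0,0,0],-1],
    [[0.01,0,0],[0,0,0],-1],
  ],
)

```text
clock: 21.08
eef_pos: [514.6, 100.7, 50.2]
orientation: [-0.0, 0.699, 0.715, -0.0]
force: [-0.7, -0.6, -0.2]
grip_width: 0.5
grip_force: 0.0
```

Run:
```python
from h import *
for i in range(3):
    t=r.sense();c=r.capture('top');print(t['clock'],t['eef_pos'],gap2(c))
```

```text
21.075 [514.56447504 100.67311874  50.24313348] (np.float64(16.169103218189882), np.float64(0.6728161502524318))
21.125 [514.56009277 100.75156255  50.23591221] (np.float64(16.128462602793725), np.float64(0.6809063121451987))
21.175 [514.59440235 100.71379252  50.26638599] (np.float64(16.165581302180897), np.float64(0.6760737469186926))
```

Emit:
carry_out(
  deltas=[
    [[0.01,0,0],[0,0,0],-1],
    [[0.01,0,0],[0,0,0],-1],
    [[0.01,0,0],[0,0,0],-1],
    [[0.01,0,0],[0,0,0],-1],
  ],
)

```text
clock: 21.72
eef_pos: [514.5, 103.1, 50.3]
orientation: [-0.0, 0.699, 0.715, 0.0]
force: [0.7, 0.1, 0.4]
grip_width: 0.2
grip_force: 0.0
```

Run:
```python
from h import *
for i in range(3):
    t=r.sense();c=r.capture('top');print(t['clock'],t['eef_pos'],gap2(c))
```

```text
21.725 [514.52575652 103.11048904  50.26183742] (np.float64(18.511488949021924), np.float64(0.6798750294535773))
21.775 [514.52636245 103.15631114  50.24734435] (np.float64(18.652178734188873), np.float64(0.7350083766300777))
21.825 [514.5364778  103.13002561  50.25463524] (np.float64(19.50572200889858), np.float64(0.7644461240309416))
```

Emit:
carry_out(
  deltas=[
    [[-0.1,0,0],[0,0,0],-1],
    [[-0.3,0,0],[0,0,0],-1],
    [[-0.4,0,0],[0,0,0],-1],
    [[-0.3,0,0],[0,0,0],-1],
    [[-0.1,0,0],[0,0,0],-1],
    [[0,0,0],[0,0,0],-1],
    [[0,0,0],[0,0,0],-1],
    [[0,0,0],[0,0,0],-1],
  ],
)

```text
clock: 22.88
eef_pos: [516.0, 31.6, 50.2]
orientation: [-0.0, 0.699, 0.715, 0.0]
force: [0.8, 1.1, 1.2]
grip_width: 0.4
grip_force: 0.0
```

Run:
```python
from h import *
C=[]
for i in range(3):
    t=r.sense();c=r.capture('top');print(t['clock'],t['eef_pos'],gap2(c,None,275,320),mug(c)[1][1])
d=r.capture('scene')
for n,x in (('top',c),('scene',d)):
    p=[q['pixel'] for q in r.pinpoint(x,'mug_mouth')[:1]]; print(n,[atz(x,k,166) for k in p])
    im=cv2.resize(x['image'][:,:,::-1],None,fx=6,fy=6,interpolation=cv2.INTER_CUBIC)
    for y,col in ((222,(0,255,0)),):
        a=np.linspace(0,2*np.pi,60);P=np.c_[511.5+(222-y)*.02+38*np.cos(a),y+38*np.sin(a),0*a+166]
        cv2.polylines(im,[np.int32(proj(x,P)*6+3)],1,col,1)
    q=proj(x,[[511.6,222.5,202]])[0]; cv2.circle(im,tuple(np.int32(q*6+3)),4,(255,255,0),-1)
    cc=np.int32(proj(x,[[511,218,170]])[0]*6); o=im[cc[1]-200:cc[1]+200,cc[0]-200:cc[0]+200]
    cv2.imwrite(f'pics/o_{n}.png',o)
cv2.imwrite('pics/p.png',np.hstack([cv2.imread(f'pics/o_{n}.png') for n in('top','scene')]))
```

```text
22.875 [516.00740976  31.64430157  50.21482585] (np.float64(20.613791436164817), np.float64(0.38988421561952574)) 208.98719237393243
22.925 [516.03364761  31.61739693  50.2297466 ] (np.float64(20.60638544122655), np.float64(0.38796340538921603)) 208.93136580127958
22.975 [516.02269559  31.54411511  50.21653583] (np.float64(20.61182348714614), np.float64(0.3977818387638721)) 208.93136580127958
top [array([504.24822484, 229.24660019, 166.        ])]
scene [array([511.30598881, 227.05388799, 166.        ])]
```

View pics/p.png

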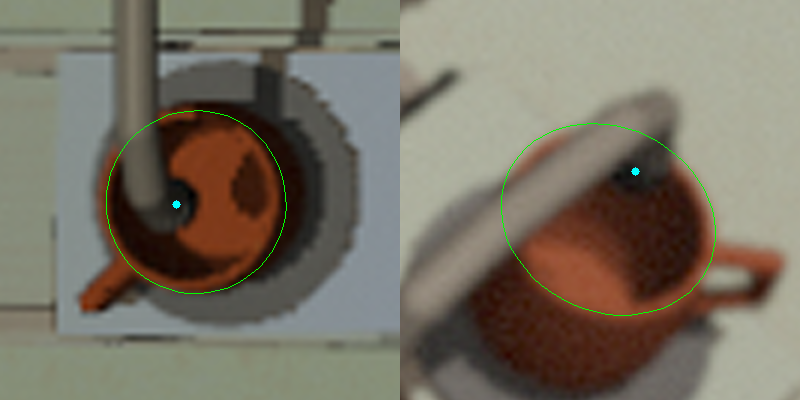

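The rim now fits the circle drawn under the spout in both views, and the trolley is still. Next I lift the hand clear.

Emit:
carry_out(
  deltas=[
    [[0,0,-0.2],[0,0,0],-1],
    [[0,0,-0.5],[0,0,0],-1],
    [[0,0,-0.7],[0,0,0],-1],
    [[0,0,-0.7],[0,0,0],-1],
    [[0,0,-0.6],[0,0,0],-1],
    [[0,0,-0.3],[0,0,0],-1],
    [[0,0,0],[0,0,0],-1],
    [[0,0,0],[0,0,0],-1],
  ],
)

```text
clock: 24.18
eef_pos: [515.0, 31.2, 228.5]
orientation: [-0.001, 0.699, 0.715, -0.001]
force: [0.1, 0.2, -0.1]
grip_width: 0.4
grip_force: 0.0
```

Run:
```python
from h import *
c=r.capture('top');print(gap2(c,None,275,320),mug(c)[1][1],r.sense()['eef_pos'],r.sense()['clock'])
print(r.sign_off())
```

```text
(np.float64(20.610092035587975), np.float64(0.3974659243669913)) 208.94395270529265 [514.7851792   31.15242305 228.20001915] 24.225
the job is handed in; nothing more can be done
None
```

The trolley is standing still with the mug under the spout (within about 2 mm by the camera images), the hand is lifted clear, and the job was handed in at 24 s; the sign-off gave no verdict, and I cannot confirm that the braking pad was ever touched, as the trolley mostly slowed by coasting.

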